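Sort the dismantled dresser's fittings before the move

ROBOT

A 6-joint arm with a two-finger parallel gripper is mounted at the origin on the work surface. World frame = base frame: x ahead of the robot, y to its left, z up, the work surface at z = 0. Lengths are in m, angles in rad, forces in N, time in s.
With the tool pointing down it reaches from about 0.4 to 0.925 m from the base axis. Payload 3.4 kg.
Tool frame: the origin (TCP) lies on the centre line of the jaws, within the pads' length; the fingertips stand 17 mm ahead of it and the grasp point (between the pads) lies 2 mm behind it; y points along the fingers, z is the direction in which the jaws open and shut, and the axes are right-handed (so a half turn about y gives the same grasp; the last joint's range is limited). The gripper opens to 85 mm and grips with 20 to 120 N. Pads are 22 mm wide; open, the fingers measure 114 mm over their backs; the gripper's body (76 mm by 85 mm) begins 54 mm behind the grasp point. The pads swing forward as they close: fully open they stand 13 mm farther back than shut.
Start: joints at [1.125, 0.307, 1.506, -0, 1.328, -0.073], TCP at [0.209, 0.536, 0.21] pointing down, gripper open.
Joint ranges: [-3.12, 3.12], [-1.05, 2.28], [0.14, 2.33], [-1.42, 4.57], [0.1, 2.73], [-2.68, 2.68]. Speed limits (rad/s): [2.57, 2.57, 3.14, 3.14, 3.14, 3.14].

INTERFACE

Orientations are given as a unit quaternion [x, y, z, w].
In Python, from plant import observe, grab_frame, workorder gives the robot as it stands.
- The arm moves only by the tool send_rows, never from a script. Its argument "series" is text: rows parted by semicolons, each of 7 numbers parted by spaces: the shift along the tool's x, y, z in m, then the turn, a rotation vector about the tool's x, y, z in degrees, then the opening, from 0 (shut) to 1 (fully open). In form: dx dy dz ax ay az jaw; .... A call has 1 to 10 rows; each row is the pose to reach, as a shift and turn from the pose commanded when the call began, along the tool's axes at that moment; what a row does not reach only later rows make up. A row lasts 1/10 s, in which the tool goes at most 50 mm and 8.59 degrees, less where a joint would pass 70% of its speed; a pose out of reach is approached as far as the arm can. A call with a gripper value outside its range is refused whole. The fingers move at their own pace and stop on an object; the grip force is fixed at half the most. Time passes only in rows, so rows that repeat a pose let the fingers close. It gives the time, the measured TCP pose, the force and the opening at its end, in the units of the state.
- observe(): the state, without advancing time (a new reading comes with each control period).
- grab_frame(name): name is "scene" or "top" or "wrist"; returns a dict with "image" (384x512x3 uint8, red, green, blue), "fx", "fy", "cx", "cy" (pixels), "distortion" ([k1, k2, p1, p2, k3] as OpenCV has them; the pictures are not rectified), "T" (4x4, takes a point from camera to world coordinates). Camera axes: x right, y up, looking along -z (the intrinsics and any distortion apply to the point x, -y, -z); pixel columns grow to the right and rows downward; lengths in m; the calibration is good to about 2 mm. A picture is of the moment at which its call begins. There is no depth.
- workorder.job_done(): hands the job in, once; it reports no verdict.
The state is a dict: "time": time; "qpos": joint angles; "qd": joint speeds; "tau": joint torques, N m; "tcp_pos": TCP position; "tool_rot": TCP orientation; "force": force on the tool from outside, world axes, zero at the start; "torque": the same for the moment, N m; "gripper_width": opening from 0.0 (shut) to 1.0 (fully open).
Only numpy, scipy, OpenCV 4.12 (cv2) and the standard library are available. Lean on these libraries where they do the work, as an engineer would, in place of code of your own. Each camera call takes 0.05 s, during which the arm holds its last target. There are 200 camera calls.

TASK

Sort the loose dresser fittings on the counter: the larger wooden knob goes in the wide bay of the grey screw organiser and the smaller knob in its narrow bay, both steel drawer pulls go in the brown wooden tray, and the hex key goes in the shallow aluminium pan. Set each down resting on the floor of its place, the same way up as you found it: knobs on their feet, pulls standing on their two feet beside each other, key lying flat. Do not move the mug or the jar.

Things in the scene. Friction and masses are not known exactly. Their poses are not given: they have to be found in the camera images.
- organiser: Grey plastic screw organiser, fixed open box 110 (x) x 200 (y) x 35 mm high, walls and floor 3 mm; its lid, folded back, slopes from the +x rim to the counter. A divider makes two bays 104 mm long in x: wide, y -15 to +97 mm (centre +41); narrow, y -97 to -18 mm (centre -57.5). Origin: centre of underside, z up; x away from the robot, y to its left, within 0.2 rad.
- tray: Open brown wooden tray, 130 (x) x 155 (y) x 25 mm high, walls 4 mm, floor about 4 mm thick, one undivided space 122 x 147 mm, fixed to the counter. Origin: centre of its underside, z up; yaw within 0.2 rad.
- pan: Shallow aluminium pan, 100 (x) x 170 (y) x 18 mm high, walls 3 mm, floor about 3 mm thick, inside 94 x 164 mm, fixed to the counter. Origin: centre of its underside, z up; yaw within 0.2 rad.
- large_knob: The larger of two round dark wooden furniture knobs, standing on its foot: head 44 mm across between 18 and 30 mm height, foot 34 mm across, 37 mm tall, about 35 g. Origin: centre of its underside, z up along its axis.
- small_knob: The smaller round dark wooden furniture knob, standing on its foot: head 30 mm across between 12 and 23 mm height, foot 25 mm across, 29 mm tall, about 15 g. Origin: centre of its underside, z up along its axis.
- long_pull: The longer of two steel drawer pulls, a bridge standing on two feet: 110 mm long (x), bar 12 mm wide (y), underside at 22 and top at 32 mm height; feet 12 mm long, 16 mm wide, centred 45 mm either side of the middle. About 75 g. Origin: on the counter under the bar's middle, x along the bar, z up. Starts within 0.45 rad of the robot's x.
- short_pull: The shorter steel drawer pull, same shape: 80 mm long (x), bar 12 mm wide (y), underside at 22 and top at 32 mm height; feet 12 mm long, 16 mm wide, centred 30 mm either side of the middle. About 55 g. Origin: on the counter under the bar's middle, x along the bar, z up. Starts within 0.45 rad of the robot's x.
- hex_key: Dark steel L-shaped hex key lying flat, 10 mm thick. Long arm 110 mm along x, from -55 to +55 mm; the short arm leaves its +x end towards +y, centred at x = +50 mm, reaching y = +35 mm. About 90 g. Origin: on the underside below the middle of the long arm, z up. Long arm starts within 0.45 rad of the robot's x.
- mug: White ceramic mug, 80 mm across and 93 mm tall plus its handle, a bystander at the left or right of the work. Origin: centre of its underside.
- jar: Green glass jar with closed steel lid, 72 mm across and 105 mm tall, a bystander on the side opposite the mug. Origin: centre of its underside.
Things that resemble listed ones, but are neither listed nor needed, are in the scene too. Several things have the shape of the hex_key; the one meant has the colours described above. What is shaped like the large_knob but pink is not meant.

How it is judged:
At the end, for the whole second after the job is handed in: Large knob upright (0.15 rad) in the wide bay, small knob likewise in the narrow bay, both pulls on their feet (0.12 rad) in the tray, hex key flat (0.08 rad) in the pan; each origin within the inside walls and at most 5 mm above that floor, all at rest (x of large_knob in the frame of organiser between -0.052 and 0.052 m and y of large_knob in the frame of organiser between -0.015 and 0.097 m and z of large_knob in the frame of organiser between -0.002 and 0.008 m and angle between each of large_knob, small_knob's own z axis and vertical below 0.15 rad and linear speed of each of large_knob, small_knob, long_pull, short_pull, hex_key below 0.02 m/s and angular speed of each of large_knob, small_knob, long_pull, short_pull, hex_key below 0.2 rad/s and x of small_knob in the frame of organiser between -0.052 and 0.052 m and y of small_knob in the frame of organiser between -0.097 and -0.018 m and z of small_knob in the frame of organiser between -0.002 and 0.008 m and x of long_pull in the frame of tray between -0.061 and 0.061 m and y of long_pull in the frame of tray between -0.0735 and 0.0735 m and z of long_pull in the frame of tray between -0.002 and 0.009 m and angle between each of long_pull, short_pull's own z axis and vertical below 0.12 rad and x of short_pull in the frame of tray between -0.061 and 0.061 m and y of short_pull in the frame of tray between -0.0735 and 0.0735 m and z of short_pull in the frame of tray between -0.002 and 0.009 m and x of hex_key in the frame of pan between -0.047 and 0.047 m and y of hex_key in the frame of pan between -0.082 and 0.082 m and z of hex_key in the frame of pan between -0.002 and 0.008 m and angle between hex_key's own z axis and vertical below 0.08 rad); the robot touches nothing.
It fails at once if the mug or the jar is moved by more than 25 mm (distance of any of mug, jar from where it was at the start of the episode above 0.025 m).
It also fails if it takes over 115 s, if anything falls off the work surface, if the arm or the gripper's body presses on something with over 40 N, if the wrist force passes 120 N, or if a joint passes its speed limit or range.

## Working session

There is one attempt and no reset: what is moved stays moved. The work goes in short steps, Python scripts to look and compute and a tool call to move; the robot and the scene stay as the last step left them, time stands still between calls to the robot, and variables do not carry over. Pictures are saved under pics/ and viewed, on a budget of 14 in all, crops included, one or two more only if the job needs it, and the job is handed in when it is done.

Besides the shell and the picture viewer there is one more tool, called after ">>>" by a JSON object that holds its "op" and its "data". send_rows: Moves the arm, as the interface text tells. Its arguments: {"type":"object","properties":{"series":{"type":"string"}},"required":["series"]}

```bash
mkdir -p pics
cat > h.py <<'E'
import numpy as np, cv2
from plant import observe, grab_frame, workorder
from scipy.spatial.transform import Rotation as R
def snap(name, fn):
    f=grab_frame(name); np.savez('pics/'+fn+'.npz',**{k:np.array(v) for k,v in f.items()})
    cv2.imwrite('pics/'+fn+'.png',cv2.cvtColor(np.array(f['image']),cv2.COLOR_RGB2BGR)); return f
def load(fn): return dict(np.load('pics/'+fn+'.npz'))
def K(f): return np.array([[f['fx'],0,f['cx']],[0,f['fy'],f['cy']],[0,0,1]],float)
def p2w(f,px,z):
    u=cv2.undistortPoints(np.array(px,float).reshape(-1,1,2),K(f),np.array(f['distortion'],float)).reshape(-1,2)
    T=np.array(f['T']); d=np.c_[u[:,0],-u[:,1],-np.ones(len(u))]@T[:3,:3].T; o=T[:3,3]
    return o+d*((np.asarray(z)-o[2])/d[:,2])[:,None]
def w2p(f,P):
    T=np.array(f['T']); c=(np.array(P,float).reshape(-1,3)-T[:3,3])@T[:3,:3]; c=c*[1,-1,-1]
    return cv2.projectPoints(c,np.zeros(3),np.zeros(3),K(f),np.array(f['distortion'],float))[0].reshape(-1,2)
E
python3 - <<'E'
from h import *
for n in('top','scene'):
    f=snap(n,n+'0'); print(n,f['fx'],f['distortion'],np.round(f['T'],3))
    im=cv2.imread(f'pics/{n}0.png'); cv2.imwrite(f'pics/{n}0b.png',cv2.resize(im,(800,600),interpolation=cv2.INTER_CUBIC))
print(observe())
E
```

```text
top 423.66554837382716 [-0.06872614  0.          0.          0.          0.        ] [[ 0.019  0.998 -0.061  0.354]
 [-1.     0.02   0.021  0.017]
 [ 0.022  0.06   0.998  1.312]
 [ 0.     0.     0.     1.   ]]
scene 436.1401478634249 [-0.05494599  0.          0.          0.          0.        ] [[-0.779 -0.496  0.385  0.955]
 [ 0.627 -0.619  0.472  0.627]
 [ 0.004  0.609  0.793  1.079]
 [ 0.     0.     0.     1.   ]]
{'time': 0.1, 'qpos': array([ 1.12450981e+00,  3.07489500e-01,  1.50754333e+00, -1.58120090e-05,
        1.32842014e+00, -7.34709041e-02]), 'qd': array([-0.00172378, -0.00225724, -0.00388563, -0.00081072, -0.00278729,
       -0.00057506]), 'tau': array([-1.48263120e-03, -4.58532107e+01, -2.52607566e+01, -2.76492328e-04,
        5.70325559e-03,  3.79949870e-05]), 'tcp_pos': array([0.20915895, 0.53488661, 0.20957796]), 'tool_rot': array([ 0.69549406, -0.13121058,  0.13088305, -0.69422001]), 'force': array([ 0.85044111, -0.09968709, -0.00486938]), 'torque': array([ 0.01157873, -0.07308468,  0.00123242]), 'gripper_width': 0.9921726104790315}
```

View pics/top0b.png

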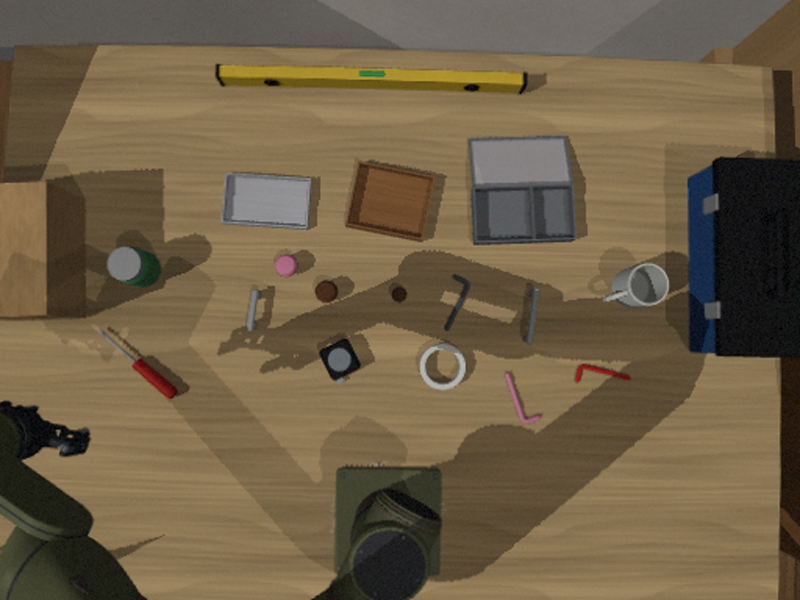

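View pics/scene0b.png

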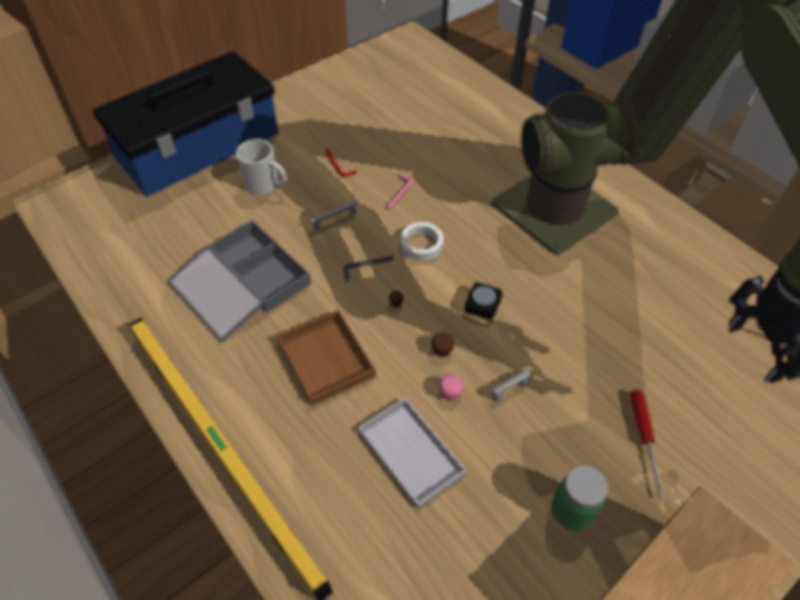

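The top view (800x600) shows:
- **Places:** pan (268,200), tray (391,200), organiser (523,213).
- **Bystanders:** jar (130,265), mug (640,285).
- **Pulls:** short (253,310), long (532,315).
- **Knob candidates:** brown (326,291), brown and smaller (399,293), pink (286,265). Large knob is the bigger brown one, at (326,291).
- **Hex key candidates:** dark (457,300), pink (520,398), red (603,372). The dark one fits "dark steel".

I'll confirm these in an enlarged crop.

Run:
```python
from h import *
im=cv2.imread('pics/top0.png')[80:230,130:390]
im=cv2.convertScaleAbs(im,alpha=1.5,beta=10)
cv2.imwrite('pics/c1.png',cv2.resize(im,None,fx=3,fy=3,interpolation=cv2.INTER_CUBIC))
```

```text
(no output)
```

View pics/c1.png

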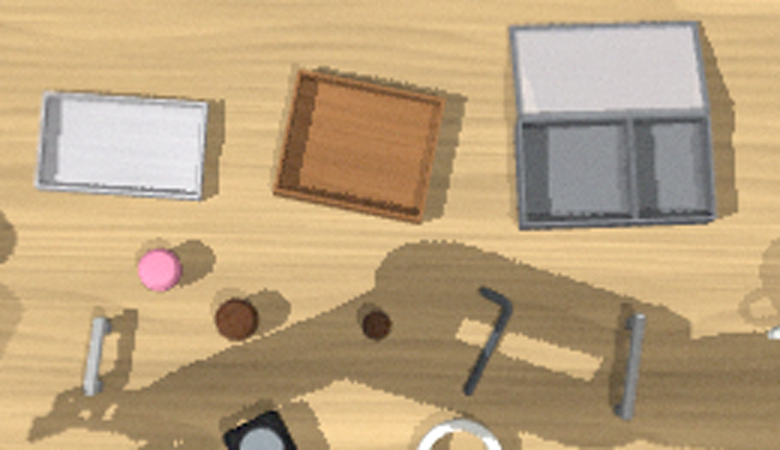

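The crop confirms it: dark hex key (488,345), brown large knob (237,319) with the pink lookalike at (160,270), small knob (376,324), short pull (95,356), long pull (631,366). I'll compute positions from these.

```bash
cat > m.py <<'E'
from h import *
f=load('top0')
def q(pts,z): return p2w(f,(np.array(pts,float)+.5)/3-.5+[130,80],z)[:,:2]
for n,z,p in [('pan',.018,[(42,92),(208,100),(203,199),(37,190)]),('tray',.025,[(300,69),(446,98),(422,222),(274,193)]),('org',.035,[(518,118),(711,113),(716,219),(520,229)])]:
    w=q(p,z); dy=(w[0]+w[3]-w[1]-w[2])/2; dx=(w[0]+w[1]-w[2]-w[3])/2
    print(n,w.mean(0).round(4),'size',np.linalg.norm(dx).round(3),np.linalg.norm(dy).round(3),'yaw',np.arctan2(-dy[0],dy[1]).round(3),np.arctan2(dx[1],dx[0]).round(3))
print('L',q([(237,319)],.030),'S',q([(376,324)],.023))
for n,z,p in [('long',.032,[(637,315),(625,417)]),('short',.032,[(99,318),(91,393)]),('hex',.01,[(507,303),(469,393)]),('tip',.01,[(484,291)])]:
    w=q(p,z); d=w[0]-w[-1]; print(n,w.round(4).tolist(),w.mean(0).round(4),np.linalg.norm(d).round(3),np.arctan2(d[1],d[0]).round(3))
s=observe(); print(R.from_quat(s['tool_rot']).as_matrix().round(3))
E
python3 m.py
```

```text
pan [0.6236 0.2521] size 0.103 0.171 yaw -0.032 -0.015
tray [0.6272 0.007 ] size 0.132 0.154 yaw -0.174 -0.176
org [ 0.6067 -0.2553] size 0.112 0.201 yaw 0.065 0.036
L [[0.4456542  0.12824498]] S [[ 0.44398474 -0.01234465]]
long [[0.4581, -0.2776], [0.3543, -0.266]] [ 0.4062 -0.2718] 0.104 -0.111
short [[0.4437, 0.2672], [0.368, 0.2729]] [0.4058 0.27  ] 0.076 -0.075
hex [[0.4694, -0.1473], [0.376, -0.1094]] [ 0.4227 -0.1283] 0.101 -0.385
tip [[0.4813, -0.1233]] [ 0.4813 -0.1233] 0.0 0.0
[[ 0.931 -0.001  0.364]
 [-0.364 -0.002  0.931]
 [-0.    -1.    -0.002]]
```

```bash
cat > go.py <<'E'
from h import *
import sys
# args: x y z yaw ; prints shift/turn in tool axes
def go(x,y,z,yaw):
    s=observe(); M=R.from_quat(s['tool_rot']).as_matrix()
    zt=np.array([-np.sin(yaw),np.cos(yaw),0]); xt=np.array([np.cos(yaw),np.sin(yaw),0])
    Rt=np.c_[xt,[0,0,-1],zt]
    rv=R.from_matrix(M.T@Rt).as_rotvec(degrees=True)
    d=M.T@(np.array([x,y,z])-s['tcp_pos'])
    print('t',round(s['time'],2),'tcp',s['tcp_pos'].round(4),'yaw',np.arctan2(M[1,0],M[0,0]).round(3),'g',round(float(s['gripper_width']),3),'q',s['qpos'].round(2))
    print('shift',d.round(4),'turn',rv.round(1))
a=list(map(float,sys.argv[1:]))
for i in range(0,len(a),4): go(*a[i:i+4])
E
python3 go.py 0.406 0.27 0.16 -0.075
```

```text
t 0.1 tcp [0.2092 0.5349 0.2096] yaw -0.373 g 0.992 q [ 1.12  0.31  1.51 -0.    1.33 -0.07]
shift [ 0.2798  0.0499 -0.1749] turn [  0.1 -17.1  -0. ]
```

>>> {"op": "send_rows", "data": {"series": "0.28 0.05 -0.175 0 -17 0 0.6;0.28 0.05 -0.175 0 -17 0 0.6;0.28 0.05 -0.175 0 -17 0 0.6;0.28 0.05 -0.175 0 -17 0 0.6;0.28 0.05 -0.175 0 -17 0 0.6;0.28 0.05 -0.175 0 -17 0 0.6;0.28 0.05 -0.175 0 -17 0 0.6;0.28 0.05 -0.175 0 -17 0 0.6;0.28 0.05 -0.175 0 -17 0 0.6"}}

```text
time: 1.0
tcp_pos: [0.4065, 0.2698, 0.16]
tool_rot: [0.707, -0.028, 0.027, -0.707]
force: [-0.2, -0.5, -0.5]
gripper_width: 0.597
```

```bash
python3 go.py 0.406 0.27 0.024 -0.075
python3 - <<'E'
from h import *
f=snap('wrist','w1'); print(f['fx'],f['distortion'],np.round(f['T'],3))
im=cv2.imread('pics/w1.png')
for p in w2p(f,[[.406,.27,.032],[.4437,.2672,.032],[.368,.2729,.032]]): cv2.circle(im,tuple(int(v) for v in p),2,(0,0,255),-1)
cv2.imwrite('pics/w1b.png',im)
E
```

```text
t 1.0 tcp [0.4065 0.2698 0.16  ] yaw -0.079 g 0.597 q [ 0.5   0.23  1.75  0.    1.15 -0.99]
shift [-0.0003  0.136   0.0002] turn [ 0.  -0.2 -0.1]
305.4934867393798 [-0.06227099  0.          0.          0.          0.        ] [[ 0.079 -0.942 -0.325  0.322]
 [ 0.997  0.075  0.026  0.277]
 [ 0.    -0.326  0.945  0.325]
 [ 0.     0.     0.     1.   ]]
```

View pics/w1b.png

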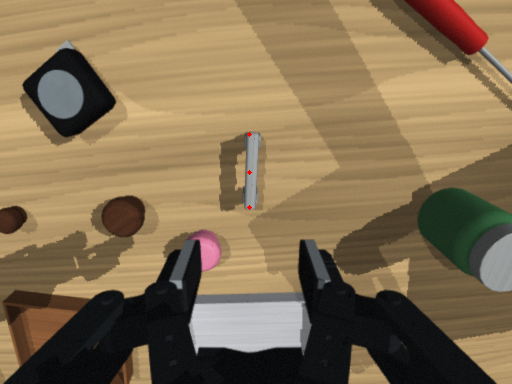

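The short pull's bar runs (252,133)-(252,208), within 2-3 mm of my estimate (red dots). That's enough to grasp.

>>> {"op": "send_rows", "data": {"series": "0 0.1 0.002 0 0 0 0.6;0 0.1 0.002 0 0 0 0.6;0 0.135 0.002 0 0 0 0.6;0 0.135 0.002 0 0 0 0.6;0 0.135 0.002 0 0 0 0.6;0 0.135 0.002 0 0 0 0;0 0.135 0.002 0 0 0 0;0 0.135 0.002 0 0 0 0;0 0.135 0.002 0 0 0 0;0 0.135 0.002 0 0 0 0"}}

```text
time: 2.05
tcp_pos: [0.407, 0.2726, 0.0261]
tool_rot: [-0.706, 0.027, -0.027, 0.707]
force: [-0.0, -0.7, -0.6]
gripper_width: 0.001
```

>>> {"op": "send_rows", "data": {"series": "0 0 0 0 0 0 0;0 -0.11 0 0 0 0 0;0 -0.11 0 0 0 0 0;0 -0.11 0 0 0 0 0;0 -0.11 0 0 0 0 0"}}

```text
time: 2.55
tcp_pos: [0.4083, 0.2734, 0.1376]
tool_rot: [-0.706, 0.025, -0.029, 0.708]
force: [-0.3, 0.1, -0.5]
gripper_width: -0.002
```

```bash
python3 - <<'E'
from h import *
f=snap('wrist','w2')
E
# tray frame: centre (0.6272,0.007) yaw -0.175; short pull at tray y=+36, x=0
python3 go.py 0.6335 0.0425 0.135 -0.175
```

```text
t 2.6 tcp [0.4068 0.2726 0.1358] yaw -0.076 g -0.001 q [ 0.5   0.26  1.79 -0.    1.09 -0.99]
shift [ 0.2435  0.0009 -0.2122] turn [-0.1  5.7  0.1]
```

View pics/w2.png

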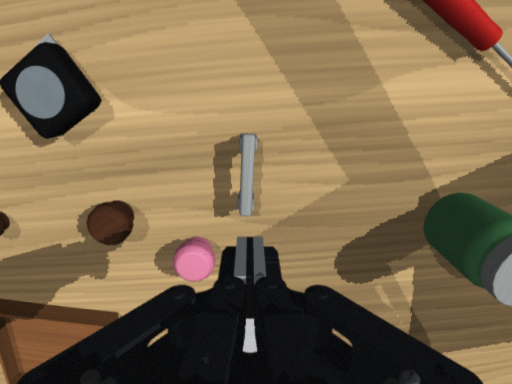

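The grasp missed: the jaws shut fully and the pull is still at (248,175). I'll check the geometry by projecting the TCP and tips into the frame and triangulating the pull.

Run:
```python
from h import *
f=load('w2'); s=observe(); t=s['tcp_pos']; M=R.from_quat(s['tool_rot']).as_matrix()
for d in(0,.017): print('tcp+',d,w2p(f,t+M[:,1]*d))
for z in(0,.02,.032): print(z,p2w(f,[(249,135),(248,214)],z)[:,:2].round(4).tolist())
g=load('w1')
for z in(0,.02,.032): print(z,p2w(g,[(253,133),(251,208)],z)[:,:2].round(4).tolist())
snap('top','top1'); snap('scene','scene1')
a=cv2.imread('pics/top1.png')[150:230,130:230]; b=cv2.imread('pics/scene1.png')[200:300,270:370]
c=cv2.resize(cv2.imread('pics/w2.png')[120:290,180:320],None,fx=3,fy=3,interpolation=3)[:500]
a=cv2.resize(a,None,fx=3.5,fy=3.5,interpolation=3); b=cv2.resize(b,None,fx=3.5,fy=3.5,interpolation=3)
o=np.zeros((600,800,3),np.uint8); o[:280,:350]=a; o[:350,400:750]=b[:,:]; cv2.imwrite('pics/c2.png',o)
```

```text
tcp+ 0 [[247.68253461 228.7053755 ]]
tcp+ 0.017 [[247.7539209 216.9741698]]
0 [[0.3729, 0.2763], [0.4577, 0.2687]]
0.02 [[0.3696, 0.2765], [0.4488, 0.2694]]
0.032 [[0.3676, 0.2766], [0.4434, 0.2698]]
0 [[0.372, 0.2764], [0.4575, 0.2676]]
0.02 [[0.3689, 0.2764], [0.4491, 0.2682]]
0.032 [[0.3671, 0.2764], [0.4441, 0.2685]]
```

View pics/c2.png

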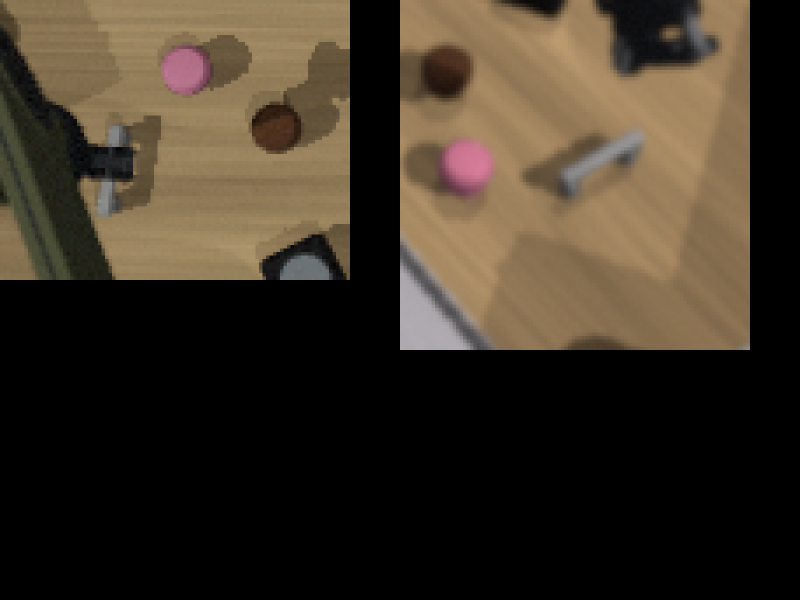

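Run:
```python
from h import *
s=observe(); t=s['tcp_pos']; M=R.from_quat(s['tool_rot']).as_matrix()
o=[]
for n in('scene1','top1'):
    f=load(n); im=cv2.imread(f'pics/{n}.png'); pp=w2p(f,[t,t+M[:,1]*.017,t-M[:,1]*.056]); c=pp[0]
    x0,y0=int(c[0])-35,int(c[1])-55; k=5.5
    cr=cv2.convertScaleAbs(cv2.resize(im[y0:y0+100,x0:x0+70],None,fx=k,fy=k,interpolation=3),alpha=1.6,beta=25)
    for p,col in zip(pp,[(0,0,255),(0,255,0),(255,0,0)]):
        cv2.circle(cr,tuple(int(v) for v in (p-[x0,y0]+.5)*k),3,col,-1)
    o.append(cr); print(pp.round(1).tolist(),x0,y0)
cv2.imwrite('pics/c3.png',np.hstack(o))
```

```text
[[333.1, 223.1], [332.1, 226.6], [336.3, 210.7]] 298 168
[[153.5, 196.7], [154.8, 197.0], [149.0, 195.6]] 118 141
```

View pics/c3.png

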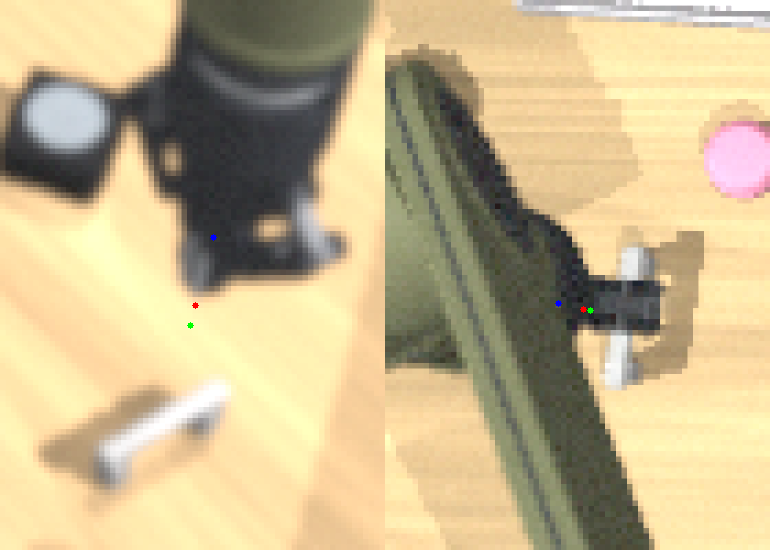

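Both views put the real fingertip about 30 mm further back than the stated 17 mm ahead: the wrist shows it at row 238 against 217 predicted, and the scene crop at (200,290) against (190,325). So the jaws closed above the bar. I'll open, go lower and feel for the counter in small steps.

>>> {"op": "send_rows", "data": {"series": "0 0.09 0 0 0 0 0.6;0 0.09 0 0 0 0 0.6;0 0.09 0 0 0 0 0.6;0 0.115 0 0 0 0 0.6;0 0.125 0 0 0 0 0.6;0 0.13 0 0 0 0 0.6;0 0.13 0 0 0 0 0.6"}}

```text
time: 3.4
tcp_pos: [0.4065, 0.2724, 0.0055]
tool_rot: [0.707, -0.027, 0.027, -0.706]
force: [-0.3, 0.3, 0.6]
gripper_width: 0.597
```

Run:
```python
from h import *
s=observe();print(s['tcp_pos'],s['force'],s['gripper_width'])
o=[]
for n in('scene','wrist'):
    f=snap(n,n+'2'); im=cv2.imread(f'pics/{n}2.png'); t=s['tcp_pos']; c=w2p(f,t)[0]
    x0,y0=int(c[0])-45,int(c[1])-60; o.append(cv2.convertScaleAbs(cv2.resize(im[y0:y0+110,x0:x0+75 if n=='scene' else x0+75],None,fx=5,fy=5,interpolation=3),alpha=1.5,beta=20))
cv2.imwrite('pics/c4.png',np.hstack(o))
```

```text
[0.40651808 0.2724382  0.00545505] [-0.27206196  0.27568827  0.56609952] 0.5970410075331015
```

View pics/c4.png

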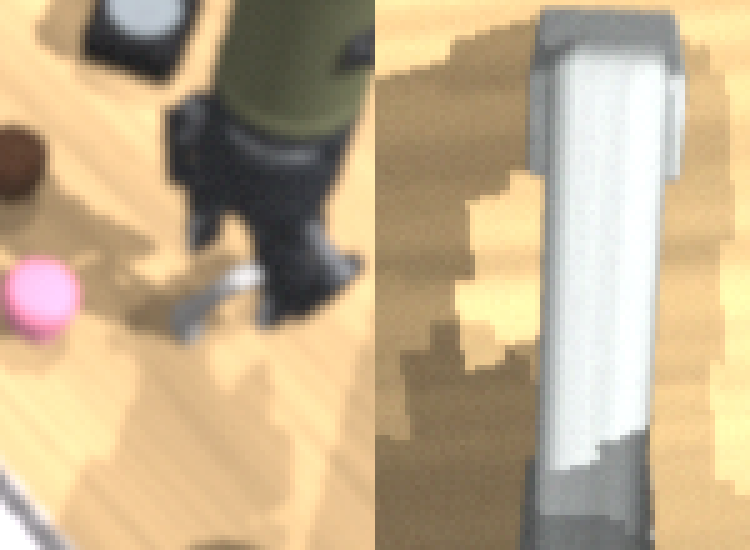

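No contact at TCP z = 5.5 mm and the jaws straddle the bar, which confirms the offset. I'll go 9 mm lower and close.

>>> {"op": "send_rows", "data": {"series": "0 0.004 0 0 0 0 0.6;0 0.009 0 0 0 0 0.6;0 0.009 0 0 0 0 0;0 0.009 0 0 0 0 0;0 0.009 0 0 0 0 0;0 0.009 0 0 0 0 0"}}

```text
time: 4.1
tcp_pos: [0.4067, 0.2725, -0.0035]
tool_rot: [0.707, -0.027, 0.027, -0.707]
force: [-0.8, -0.4, 0.2]
gripper_width: 0.125
```

>>> {"op": "send_rows", "data": {"series": "0 0 0 0 0 0 0;0 -0.13 0 0 0 0 0;0 -0.13 0 0 0 0 0;0 -0.13 0 0 0 0 0;0 -0.13 0 0 0 0 0;0 -0.13 0 0 0 0 0"}}

```text
time: 4.7
tcp_pos: [0.4068, 0.2726, 0.1269]
tool_rot: [-0.706, 0.026, -0.027, 0.707]
force: [-0.4, -0.3, -0.7]
gripper_width: 0.12
```

```bash
python3 - <<'E'
from h import *
snap('wrist','w3')
E
python3 go.py 0.6335 0.0425 0.125 -0.175
```

```text
t 4.75 tcp [0.4058 0.2721 0.1258] yaw -0.076 g 0.121 q [ 0.5   0.27  1.8  -0.    1.07 -0.99]
shift [ 0.2445  0.0007 -0.2116] turn [ 0.   5.7 -0.1]
```

View pics/w3.png

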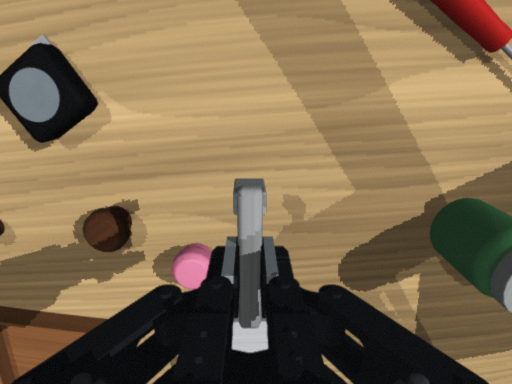

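The short pull is held, its bar at (250,190)-(250,320) between the pads. Next is the move over the tray.

>>> {"op": "send_rows", "data": {"series": "0.244 0 -0.212 0 5.7 0 0;0.244 0 -0.212 0 5.7 0 0;0.244 0 -0.212 0 5.7 0 0;0.244 0 -0.212 0 5.7 0 0;0.244 0 -0.212 0 5.7 0 0;0.244 0 -0.212 0 5.7 0 0;0.244 0 -0.212 0 5.7 0 0;0.244 0 -0.212 0 5.7 0 0;0.244 0.04 -0.212 0 5.7 0 0;0.244 0.04 -0.212 0 5.7 0 0"}}

```text
time: 5.75
tcp_pos: [0.6274, 0.043, 0.08]
tool_rot: [0.705, -0.067, 0.057, -0.704]
force: [-2.4, -0.3, -0.7]
gripper_width: 0.119
```

```bash
python3 - <<'E'
from h import *
snap('wrist','w4')
E
python3 go.py 0.6335 0.0425 0.003 -0.175
```

```text
t 5.8 tcp [0.6287 0.0432 0.0822] yaw -0.175 g 0.117 q [ 0.    0.5   1.54  0.    1.12 -1.39]
shift [0.0057 0.0791 0.0003] turn [ 0.1 -0.  -0.6]
```

View pics/w4.png

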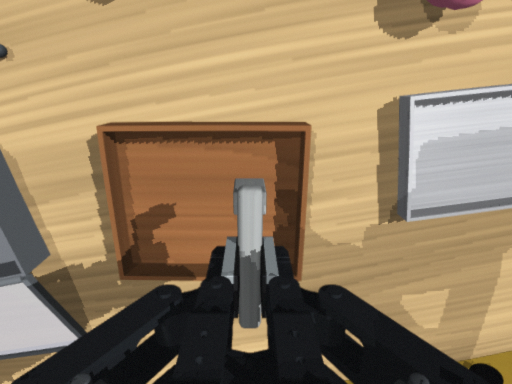

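Yaw matches the tray and the pull sits over its +y part (bar x≈250, walls x≈107 and 305). Lowering now.

>>> {"op": "send_rows", "data": {"series": "0 0.04 0 0 0 0 0;0 0.07 0 0 0 0 0;0 0.08 0 0 0 0 0;0 0.083 0 0 0 0 0;0 0.083 0 0 0 0 0"}}

```text
time: 6.3
tcp_pos: [0.6344, 0.043, 0.0043]
tool_rot: [-0.704, 0.061, -0.062, 0.704]
force: [0.6, 1.0, -0.4]
gripper_width: 0.125
```

>>> {"op": "send_rows", "data": {"series": "0 0.002 0 0 0 0 0;0 0.003 0 0 0 0 0;0 0.003 0 0 0 0 0;0 0.003 0 0 0 0 0"}}

```text
time: 6.7
tcp_pos: [0.6341, 0.0426, 0.001]
tool_rot: [-0.704, 0.062, -0.062, 0.704]
force: [0.7, 0.1, -0.1]
gripper_width: 0.121
```

>>> {"op": "send_rows", "data": {"series": "0 0.001 0 0 0 0 0;0 0.001 0 0 0 0 0.35;0 0.001 0 0 0 0 0.35;0 0.001 0 0 0 0 0.35;0 -0.03 0 0 0 0 0.35;0 -0.06 0 0 0 0 0.35;0 -0.12 0 0 0 0 0.35;0 -0.12 0 0 0 0 0.35;0 -0.12 0 0 0 0 0.35"}}

```text
time: 7.6
tcp_pos: [0.636, 0.0426, 0.1233]
tool_rot: [-0.704, 0.06, -0.064, 0.705]
force: [0.2, -0.1, -0.5]
gripper_width: 0.351
```

```bash
python3 go.py 0.407 -0.272 0.12 -0.111
```

```text
t 7.6 tcp [0.636  0.0426 0.1233] yaw -0.175 g 0.351 q [ 0.    0.46  1.49 -0.    1.18 -1.39]
shift [-0.1706  0.0019 -0.3498] turn [-0.1 -3.7  0.4]
```

>>> {"op": "send_rows", "data": {"series": "-0.170 0 -0.350 0 -3.7 0 0.6;-0.170 0 -0.350 0 -3.7 0 0.6;-0.170 0 -0.350 0 -3.7 0 0.6;-0.170 0 -0.350 0 -3.7 0 0.6;-0.170 0 -0.350 0 -3.7 0 0.6;-0.170 0 -0.350 0 -3.7 0 0.6;-0.170 0 -0.350 0 -3.7 0 0.6;-0.170 0 -0.350 0 -3.7 0 0.6;-0.170 0 -0.350 0 -3.7 0 0.6;-0.170 0 -0.350 0 -3.7 0 0.6"}}

```text
time: 8.6
tcp_pos: [0.4038, -0.2721, 0.1189]
tool_rot: [-0.705, 0.041, -0.039, 0.707]
force: [0.7, 0.2, -0.4]
gripper_width: 0.603
```

```bash
python3 - <<'E'
from h import *
f=snap('wrist','w5')
im=cv2.imread('pics/w5.png')
for p in w2p(f,[[.4062,-.2718,.032],[.4581,-.2776,.032],[.3543,-.266,.032]]): cv2.circle(im,tuple(int(v) for v in p),2,(0,0,255),-1)
cv2.imwrite('pics/w5b.png',im)
E
python3 go.py 0.407 -0.272 -0.003 -0.111
```

```text
t 8.65 tcp [ 0.4045 -0.2715  0.1191] yaw -0.112 g 0.598 q [-0.68  0.28  1.81  0.    1.05 -2.14]
shift [ 0.0028  0.1221 -0.0005] turn [-0.1 -0.1 -0.1]
```

View pics/w5b.png

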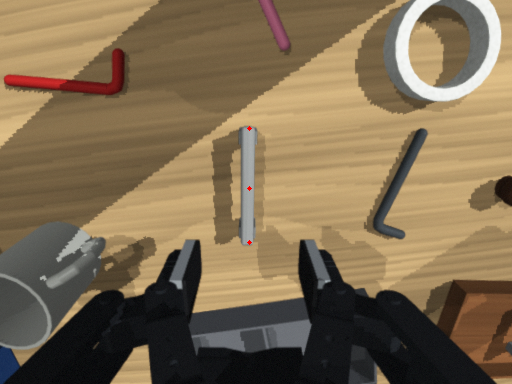

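The bar runs (248,127)-(248,243), matching the estimate. Mug at left is about 100 mm clear. Descend and grip.

>>> {"op": "send_rows", "data": {"series": "0.001 0.05 0 0 0 0 0.6;0.001 0.09 0 0 0 0 0.6;0.001 0.115 0 0 0 0 0.6;0.001 0.122 0 0 0 0 0.6;0.001 0.122 0 0 0 0 0.6;0.001 0.122 0 0 0 0 0;0.001 0.122 0 0 0 0 0;0.001 0.122 0 0 0 0 0;0.001 0.122 0 0 0 0 0;0.001 0.122 0 0 0 0 0"}}

```text
time: 9.65
tcp_pos: [0.4074, -0.2731, -0.0002]
tool_rot: [0.707, -0.038, 0.04, -0.705]
force: [0.2, 0.6, 7.1]
gripper_width: 0.12
```

>>> {"op": "send_rows", "data": {"series": "0 -0.12 0 0 0 0 0;0 -0.12 0 0 0 0 0;0 -0.12 0 0 0 0 0;0 -0.12 0 0 0 0 0;0 -0.12 0 0 0 0 0"}}

```text
time: 10.15
tcp_pos: [0.4061, -0.2724, 0.1188]
tool_rot: [0.706, -0.039, 0.04, -0.706]
force: [0.3, 1.3, -0.7]
gripper_width: 0.119
```

```bash
python3 - <<'E'
from h import *
f=snap('wrist','w6')
s=observe(); t=s['tcp_pos']; M=R.from_quat(s['tool_rot']).as_matrix()
# far(-x) end of bar top and expected px for bar centred at dx along tool x; top is 35.5mm above TCP-0.0035 ref
for dx in(-.006,-.003,0,.003,.006): print(dx,w2p(f,t+M[:,0]*(dx-.055)-M[:,1]*.0355).round(1))
E
python3 go.py 0.621 -0.0285 0.12 -0.175
```

```text
-0.006 [[250.2 140. ]]
-0.003 [[250.2 146.9]]
0 [[250.2 153.7]]
0.003 [[250.2 160.5]]
0.006 [[250.2 167.1]]
t 10.2 tcp [ 0.4054 -0.2718  0.1178] yaw -0.111 g 0.12 q [-0.68  0.28  1.81 -0.    1.05 -2.14]
shift [ 0.1873 -0.0022  0.2658] turn [-0.   3.7 -0.1]
```

View pics/w6.png

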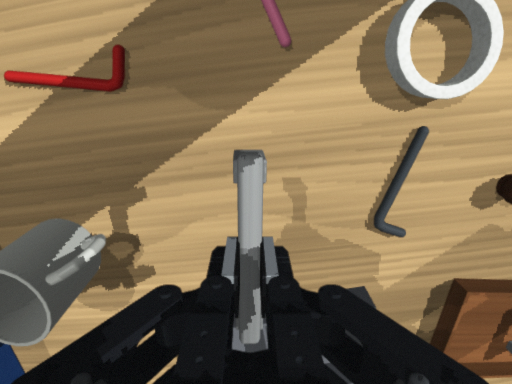

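The long pull is held and centred to within about 1 mm (end at (250,151), predicted 153). Moving to the tray.

>>> {"op": "send_rows", "data": {"series": "0.188 0 0.266 0 3.7 0 0;0.188 0 0.266 0 3.7 0 0;0.188 0 0.266 0 3.7 0 0;0.188 0 0.266 0 3.7 0 0;0.188 0 0.266 0 3.7 0 0;0.188 0 0.266 0 3.7 0 0;0.188 0 0.266 0 3.7 0 0;0.188 0 0.266 0 3.7 0 0;0.188 0.03 0.266 0 3.7 0 0;0.188 0.04 0.266 0 3.7 0 0"}}

```text
time: 11.2
tcp_pos: [0.6188, -0.0289, 0.0744]
tool_rot: [0.704, -0.065, 0.059, -0.704]
force: [-1.4, 0.9, -1.8]
gripper_width: 0.114
```

>>> {"op": "send_rows", "data": {"series": "0 0 0 0 0 0 0;0 0 0 0 0 0 0"}}

```text
time: 11.4
tcp_pos: [0.6216, -0.0296, 0.0778]
tool_rot: [0.704, -0.063, 0.062, -0.704]
force: [0.4, 0.1, 0.4]
gripper_width: 0.122
```

```bash
python3 - <<'E'
from h import *
f=snap('wrist','w7')
E
python3 go.py 0.621 -0.0285 0.007 -0.175
```

```text
t 11.45 tcp [ 0.6225 -0.0296  0.0787] yaw -0.177 g 0.117 q [-0.12  0.49  1.57 -0.    1.08 -1.51]
shift [-0.0017  0.0717  0.0008] turn [ 0.  -0.1 -0. ]
```

View pics/w7.png

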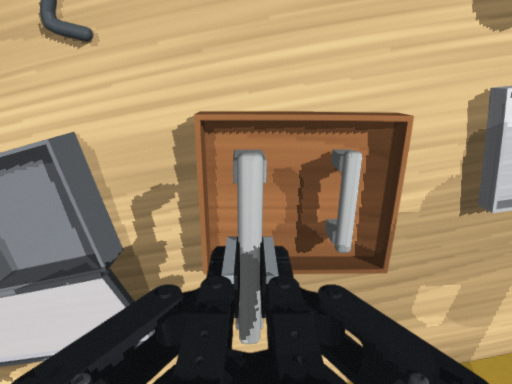

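The short pull stands at (346,200). The rim corners (194,113), (413,115), (388,272) give a quick check of the tray centre.

Run:
```python
from h import *
f=load('w7'); w=p2w(f,[(194,113),(413,115),(388,272)],.025)[:,:2]; print(w.round(4),'c',((w[0]+w[2])/2).round(4))
a,b=w[0],w[1]; d=b-a; print(np.linalg.norm(d),np.arctan2(-d[0],d[1]), np.linalg.norm(w[2]-w[1]))
```

```text
[[ 0.5505 -0.056 ]
 [ 0.5783  0.0963]
 [ 0.7066  0.0748]] c [0.6285 0.0094]
0.1548402738670112 -0.18032256406698244 0.13006850746864015
```

>>> {"op": "send_rows", "data": {"series": "0 0.04 0 0 0 0 0;0 0.065 0 0 0 0 0;0 0.071 0 0 0 0 0;0 0.071 0 0 0 0 0;0 0.073 0 0 0 0 0;0 0.073 0 0 0 0 0;0 0.073 0 0 0 0 0"}}

```text
time: 12.15
tcp_pos: [0.6237, -0.029, 0.0068]
tool_rot: [0.704, -0.061, 0.063, -0.704]
force: [0.5, -0.7, -0.4]
gripper_width: 0.116
```

>>> {"op": "send_rows", "data": {"series": "0 0.001 0 0 0 0 0;0 0.002 0 0 0 0 0;0 0.003 0 0 0 0 0;0 0.003 0 0 0 0 0;0 0.003 0 0 0 0 0"}}

```text
time: 12.65
tcp_pos: [0.623, -0.029, 0.0038]
tool_rot: [0.704, -0.062, 0.062, -0.704]
force: [-2.2, 0.6, 8.2]
gripper_width: 0.119
```

Contact with the floor at 8 N. Release, lift, and head for the large knob.

>>> {"op": "send_rows", "data": {"series": "0 0 0 0 0 0 0.35;0 0 0 0 0 0 0.35;0 0 0 0 0 0 0.35;0 -0.03 0 0 0 0 0.35;0 -0.06 0 0 0 0 0.35;0 -0.12 0 0 0 0 0.35;0 -0.12 0 0 0 0 0.35;0 -0.12 0 0 0 0 0.35"}}

```text
time: 13.45
tcp_pos: [0.6246, -0.0291, 0.125]
tool_rot: [0.704, -0.06, 0.064, -0.704]
force: [-0.3, -0.7, 0.6]
gripper_width: 0.347
```

```bash
python3 go.py 0.4457 0.1282 0.12 0
```

```text
t 13.45 tcp [ 0.6246 -0.0291  0.125 ] yaw -0.176 g 0.347 q [-0.11  0.44  1.52 -0.    1.18 -1.51]
shift [-0.2036  0.0039  0.1236] turn [  0.  -10.1   0.3]
```

>>> {"op": "send_rows", "data": {"series": "-0.203 0.004 0.124 0 -10 0 0.75;-0.203 0.004 0.124 0 -10 0 0.75;-0.203 0.004 0.124 0 -10 0 0.75;-0.203 0.004 0.124 0 -10 0 0.75;-0.203 0.004 0.124 0 -10 0 0.75;-0.203 0.004 0.124 0 -10 0 0.75;-0.203 0.004 0.124 0 -10 0 0.75;-0.203 0.004 0.124 0 -10 0 0.75"}}

```text
time: 14.25
tcp_pos: [0.4449, 0.1283, 0.1176]
tool_rot: [0.707, -0.001, 0.0, -0.707]
force: [-0.1, -0.2, -0.2]
gripper_width: 0.749
```

```bash
python3 - <<'E'
from h import *
f=snap('wrist','w8')
im=cv2.imread('pics/w8.png')
# brown knob blob: low brightness, reddish; print centroid near predicted pixel
p=w2p(f,[[.4457,.1282,.034]])[0]; g=im.astype(int); m=((g.sum(2)<170)&(g[...,2]>g[...,0]+8)).astype(np.uint8)
n,l,st,c=cv2.connectedComponentsWithStats(m); k=1+np.argmin([np.linalg.norm(a-p)+(1e3 if s<300 else 0) for a,s in zip(c[1:],st[1:,4])]); print(p,c[k],st[k],p2w(f,c[k],.028))
E
python3 go.py 0.4457 0.1282 -0.004 0
```

```text
[249.20317583 188.18202043] [249.87440633 185.5878628 ] [ 226  162   49   48 1895] [[0.44535563 0.12878547 0.028     ]]
t 14.3 tcp [0.4453 0.1281 0.1178] yaw -0.002 g 0.751 q [ 0.19  0.25  1.86 -0.    1.03 -1.38]
shift [4.000e-04 1.218e-01 1.000e-04] turn [ 0.  -0.1 -0. ]
```

View pics/w8.png

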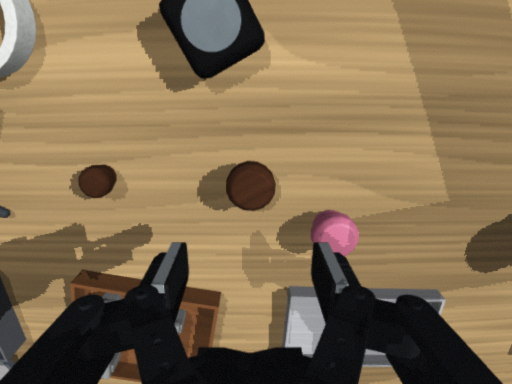

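The large knob is at (250,186), which gives world (0.4454, 0.1286). The pink one at (335,232) is clear of the left finger. That makes 14 pictures viewed, so from here I rely on numeric checks. With the offset, the grasp height needs TCP z ≈ -0.010, so I'll go down in stages.

>>> {"op": "send_rows", "data": {"series": "0 0.05 0 0 0 0 0.75;0 0.09 0 0 0 0 0.75;0 0.115 0 0 0 0 0.75;0 0.123 0 0 0 0 0.75;0 0.126 0 0 0 0 0.75;0 0.128 0 0 0 0 0.75;0 0.128 0 0 0 0 0.75"}}

```text
time: 15.0
tcp_pos: [0.4457, 0.1287, -0.0088]
tool_rot: [-0.707, -0.0, -0.001, 0.707]
force: [-0.4, -0.1, 0.1]
gripper_width: 0.752
```

>>> {"op": "send_rows", "data": {"series": "0 0 0 0 0 0 0;0 0 0 0 0 0 0;0 0 0 0 0 0 0;0 0 0 0 0 0 0;0 0 0 0 0 0 0"}}

```text
time: 15.5
tcp_pos: [0.4453, 0.1289, -0.0081]
tool_rot: [-0.707, -0.001, -0.001, 0.707]
force: [-0.4, -0.4, 7.3]
gripper_width: 0.481
```

>>> {"op": "send_rows", "data": {"series": "0 -0.12 0 0 0 0 0;0 -0.12 0 0 0 0 0;0 -0.12 0 0 0 0 0;0 -0.12 0 0 0 0 0"}}

```text
time: 15.9
tcp_pos: [0.4475, 0.1294, 0.1145]
tool_rot: [-0.706, -0.003, -0.004, 0.708]
force: [-0.2, -0.0, -0.6]
gripper_width: 0.485
```

```bash
python3 go.py 0.605 -0.2143 0.11 0.05
```

```text
t 15.9 tcp [0.4475 0.1294 0.1145] yaw -0.001 g 0.485 q [ 0.19  0.25  1.87 -0.    1.01 -1.38]
shift [ 0.1577  0.0053 -0.3436] turn [-0.1 -2.9  0.5]
```

>>> {"op": "send_rows", "data": {"series": "0.159 0 -0.343 0 -2.9 0 0;0.159 0 -0.343 0 -2.9 0 0;0.159 0 -0.343 0 -2.9 0 0;0.159 0 -0.343 0 -2.9 0 0;0.159 0 -0.343 0 -2.9 0 0;0.159 0 -0.343 0 -2.9 0 0;0.159 0 -0.343 0 -2.9 0 0;0.159 0 -0.343 0 -2.9 0 0;0.159 0 -0.343 0 -2.9 0 0;0.159 0 -0.343 0 -2.9 0 0"}}

```text
time: 16.9
tcp_pos: [0.6019, -0.2146, 0.1088]
tool_rot: [-0.706, -0.016, 0.018, 0.707]
force: [0.4, 0.6, -1.4]
gripper_width: 0.479
```

```bash
python3 - <<'E'
from h import *
f=snap('wrist','w9'); im=cv2.imread('pics/w9.png')
# draw estimated organiser rim/divider on top
c=np.array([.6067,-.2553]);a=.05;Rm=np.array([[np.cos(a),-np.sin(a)],[np.sin(a),np.cos(a)]])
for q in [(-.055,-.1),(-.055,.1),(.055,.1),(-.055,-.0165),(.055,-.0165)]:
    p=w2p(f,[*(c+Rm@q),.035])[0]; cv2.circle(im,tuple(int(v) for v in p),3,(0,0,255),-1)
cv2.imwrite('pics/w9b.png',im)
E
python3 go.py 0.605 -0.2143 0 0.05
```

```text
t 16.95 tcp [ 0.6015 -0.2136  0.109 ] yaw 0.049 g 0.483 q [-0.41  0.48  1.5   0.    1.17 -2.03]
shift [ 0.0037  0.109  -0.0011] turn [-0.1 -0.  -0.2]
```

View pics/w9b.png

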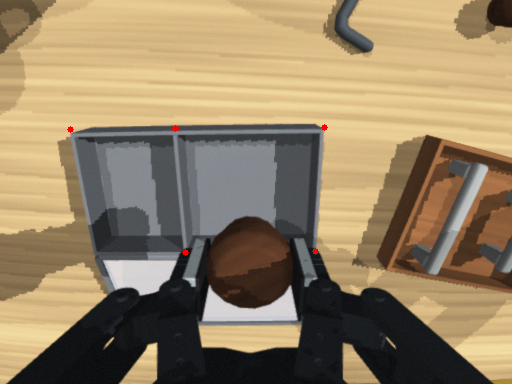

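The knob is held upright over the wide bay, at (251,262). The red rim dots match the organiser within about 3 px, and both pulls stand in the tray. Lowering now.

>>> {"op": "send_rows", "data": {"series": "0.001 0.05 0 0 0 0 0;0.001 0.085 0 0 0 0 0;0.001 0.105 0 0 0 0 0;0.001 0.112 0 0 0 0 0;0.001 0.114 0 0 0 0 0;0.001 0.114 0 0 0 0 0;0.001 0.114 0 0 0 0 0"}}

```text
time: 17.65
tcp_pos: [0.6052, -0.2146, -0.002]
tool_rot: [0.707, 0.019, -0.017, -0.706]
force: [1.6, -0.1, -0.8]
gripper_width: 0.482
```

>>> {"op": "send_rows", "data": {"series": "0 0.002 0 0 0 0 0;0 0.003 0 0 0 0 0;0 0.004 0 0 0 0 0;0 0.004 0 0 0 0 0;0 0.004 0 0 0 0 0"}}

```text
time: 18.15
tcp_pos: [0.6049, -0.2149, -0.0051]
tool_rot: [0.707, 0.018, -0.017, -0.707]
force: [-1.5, 0.8, 10.6]
gripper_width: 0.485
```

>>> {"op": "send_rows", "data": {"series": "0 0 0 0 0 0 0.65;0 0 0 0 0 0 0.65;0 0 0 0 0 0 0.65;0 -0.02 0 0 0 0 0.65;0 -0.06 0 0 0 0 0.65;0 -0.12 0 0 0 0 0.65;0 -0.12 0 0 0 0 0.65;0 -0.12 0 0 0 0 0.65"}}

```text
time: 18.95
tcp_pos: [0.606, -0.2153, 0.1152]
tool_rot: [0.708, 0.019, -0.016, -0.706]
force: [-0.3, -0.4, -1.3]
gripper_width: 0.649
```

```bash
python3 go.py 0.444 -0.0123 0.11 0.05
```

```text
t 18.95 tcp [ 0.606  -0.2153  0.1152] yaw 0.05 g 0.649 q [-0.41  0.48  1.49 -0.    1.17 -2.03]
shift [-0.1517  0.0038  0.2108] turn [ 0.2 -0.   0.3]
```

>>> {"op": "send_rows", "data": {"series": "-0.152 0.004 0.211 0 0 0 0.65;-0.152 0.004 0.211 0 0 0 0.65;-0.152 0.004 0.211 0 0 0 0.65;-0.152 0.004 0.211 0 0 0 0.65;-0.152 0.004 0.211 0 0 0 0.65;-0.152 0.004 0.211 0 0 0 0.65;-0.152 0.004 0.211 0 0 0 0.65;-0.152 0.004 0.211 0 0 0 0.65"}}

```text
time: 19.75
tcp_pos: [0.4426, -0.0117, 0.1079]
tool_rot: [0.707, 0.018, -0.018, -0.707]
force: [0.2, 0.1, -0.4]
gripper_width: 0.645
```

```bash
python3 - <<'E'
from h import *
f=snap('wrist','w10')
im=cv2.imread('pics/w10.png')
p=w2p(f,[[.444,-.0123,.026]])[0]; g=im.astype(int); m=((g.sum(2)<170)&(g[...,2]>g[...,0]+8)).astype(np.uint8)
n,l,st,c=cv2.connectedComponentsWithStats(m); k=1+np.argmin([np.linalg.norm(a-p)+(1e3 if s<300 else 0) for a,s in zip(c[1:],st[1:,4])]); print(p,c[k],st[k],p2w(f,c[k],.022))
E
python3 go.py 0.444 -0.0123 -0.012 0.05
```

```text
[248.54212825 189.38635421] [247.87651599 186.50275634] [232 169  33  35 907] [[ 0.44278331 -0.01294709  0.022     ]]
t 19.8 tcp [ 0.4433 -0.0121  0.1081] yaw 0.049 g 0.646 q [-0.12  0.24  1.91 -0.    0.99 -1.74]
shift [ 6.000e-04  1.201e-01 -1.000e-04] turn [ 0. -0.  0.]
```

>>> {"op": "send_rows", "data": {"series": "0 0.05 -0.001 0 0 0 0.65;0 0.09 -0.001 0 0 0 0.65;0 0.11 -0.001 0 0 0 0.65;0 0.116 -0.001 0 0 0 0.65;0 0.119 -0.001 0 0 0 0.65;0 0.119 -0.001 0 0 0 0.65;0 0.119 -0.001 0 0 0 0.65"}}

```text
time: 20.5
tcp_pos: [0.4432, -0.0127, -0.0097]
tool_rot: [0.707, 0.018, -0.017, -0.707]
force: [0.2, -0.5, -0.1]
gripper_width: 0.655
```

>>> {"op": "send_rows", "data": {"series": "0 0 0 0 0 0 0;0 0 0 0 0 0 0;0 0 0 0 0 0 0;0 0 0 0 0 0 0;0 0 0 0 0 0 0"}}

```text
time: 21.0
tcp_pos: [0.4426, -0.0123, -0.0094]
tool_rot: [0.707, 0.018, -0.017, -0.707]
force: [-0.6, -0.2, 7.6]
gripper_width: 0.313
```

>>> {"op": "send_rows", "data": {"series": "0 -0.12 0 0 0 0 0;0 -0.12 0 0 0 0 0;0 -0.12 0 0 0 0 0;0 -0.12 0 0 0 0 0"}}

```text
time: 21.4
tcp_pos: [0.4448, -0.0125, 0.1131]
tool_rot: [0.707, 0.021, -0.015, -0.706]
force: [0.4, 0.3, -0.2]
gripper_width: 0.313
```

```bash
python3 go.py 0.6096 -0.3127 0.11 0.05
```

```text
t 21.4 tcp [ 0.4448 -0.0125  0.1131] yaw 0.05 g 0.313 q [-0.12  0.23  1.91  0.    0.99 -1.74]
shift [ 0.1496  0.0049 -0.308 ] turn [ 0.1 -0.   0.5]
```

>>> {"op": "send_rows", "data": {"series": "0.15 0 -0.308 0 0 0 0;0.15 0 -0.308 0 0 0 0;0.15 0 -0.308 0 0 0 0;0.15 0 -0.308 0 0 0 0;0.15 0 -0.308 0 0 0 0;0.15 0 -0.308 0 0 0 0;0.15 0 -0.308 0 0 0 0;0.15 0 -0.308 0 0 0 0;0.15 0 -0.308 0 0 0 0;0.15 0 -0.308 0 0 0 0"}}

```text
time: 22.4
tcp_pos: [0.6053, -0.3109, 0.108]
tool_rot: [-0.706, -0.017, 0.019, 0.708]
force: [-0.7, -0.0, -0.6]
gripper_width: 0.315
```

```bash
python3 go.py 0.6096 -0.3127 -0.003 0.05
```

```text
t 22.4 tcp [ 0.6053 -0.3109  0.108 ] yaw 0.05 g 0.315 q [-0.54  0.53  1.4   0.    1.22 -2.16]
shift [ 0.0046  0.111  -0.0023] turn [-0.1 -0.  -0.2]
```

>>> {"op": "send_rows", "data": {"series": "0.002 0.05 -0.001 0 0 0 0;0.002 0.085 -0.001 0 0 0 0;0.002 0.105 -0.001 0 0 0 0;0.002 0.112 -0.001 0 0 0 0;0.002 0.114 -0.001 0 0 0 0;0.002 0.114 -0.001 0 0 0 0;0.002 0.114 -0.001 0 0 0 0"}}

```text
time: 23.1
tcp_pos: [0.6101, -0.3137, -0.0028]
tool_rot: [0.707, 0.019, -0.017, -0.706]
force: [-0.0, 0.1, -0.5]
gripper_width: 0.314
```

>>> {"op": "send_rows", "data": {"series": "0 0.001 0 0 0 0 0;0 0.002 0 0 0 0 0;0 0.003 0 0 0 0 0;0 0.003 0 0 0 0 0;0 0.003 0 0 0 0 0"}}

```text
time: 23.6
tcp_pos: [0.6094, -0.3137, -0.0063]
tool_rot: [0.707, 0.018, -0.017, -0.707]
force: [-1.5, -0.3, 5.3]
gripper_width: 0.308
```

>>> {"op": "send_rows", "data": {"series": "0 0 0 0 0 0 0.46;0 0 0 0 0 0 0.46;0 0 0 0 0 0 0.46;0 -0.02 0 0 0 0 0.46;0 -0.06 0 0 0 0 0.46;0 -0.12 0 0 0 0 0.46;0 -0.12 0 0 0 0 0.46;0 -0.12 0 0 0 0 0.46"}}

```text
time: 24.4
tcp_pos: [0.6108, -0.3145, 0.1156]
tool_rot: [0.708, 0.019, -0.016, -0.706]
force: [0.2, 0.4, -0.1]
gripper_width: 0.458
```

```bash
python3 go.py 0.424 -0.129 0.11 -0.385
```

```text
t 24.4 tcp [ 0.6108 -0.3145  0.1156] yaw 0.05 g 0.458 q [-0.54  0.53  1.38  0.    1.22 -2.16]
shift [-0.1774  0.004   0.1945] turn [ 0.1 24.9  0.3]
```

>>> {"op": "send_rows", "data": {"series": "-0.178 0.004 0.194 0 25 0 0.5;-0.178 0.004 0.194 0 25 0 0.5;-0.178 0.004 0.194 0 25 0 0.5;-0.178 0.004 0.194 0 25 0 0.5;-0.178 0.004 0.194 0 25 0 0.5;-0.178 0.004 0.194 0 25 0 0.5;-0.178 0.004 0.194 0 25 0 0.5;-0.178 0.004 0.194 0 25 0 0.5;-0.178 0.004 0.194 0 25 0 0.5"}}

```text
time: 25.3
tcp_pos: [0.4237, -0.1298, 0.1083]
tool_rot: [0.694, -0.135, 0.137, -0.694]
force: [-0.0, -1.2, -0.2]
gripper_width: 0.496
```

```bash
python3 - <<'E'
from h import *
f=snap('wrist','w11'); im=cv2.imread('pics/w11.png').astype(int)
mx=im.max(2); mn=im.min(2); p=w2p(f,[[.4227,-.1283,.01]])[0]; print(p)
m=((mx<95)&(mx-mn<30)).astype(np.uint8); m[235:]=0
n,l,st,c=cv2.connectedComponentsWithStats(m)
for k in range(1,n):
    if st[k,4]>200: print(k,st[k],c[k].round(1))
k=l[int(p[1])-8:int(p[1])+9,int(p[0])-8:int(p[0])+9]; k=np.bincount(k[k>0]).argmax()
ys,xs=np.where(l==k); w=p2w(f,np.c_[xs,ys],.008)[:,:2]
a=-.385; best=None
for a in np.arange(-.5,-.25,.01):
    u=np.array([np.cos(a),np.sin(a)]); v=np.array([-u[1],u[0]]); X=w@u; Y=w@v
    q=Y[X<X.max()-.03]; s=np.ptp(q)
    if best is None or s<best[0]: best=(s,a,X.min(),X.max(),(q.max()+q.min())/2,Y.max())
s,a,x0,x1,yc,ym=best; u=np.array([np.cos(a),np.sin(a)]); v=np.array([-u[1],u[0]])
print('width',s,'yaw',a,'len',x1-x0,'short',ym-yc,'origin',u*(x0+x1)/2+v*yc,'grasp+9mm',u*((x0+x1)/2+.009)+v*yc)
E
python3 go.py 0.424 -0.129 -0.014 -0.385
```

```text
[250.42918352 180.2838052 ]
1 [  5   0  86  92 202] [48.  43.5]
2 [189   0  45  19 250] [203.4   4.6]
19 [ 242  121   41  114 1484] [252.5 185.5]
width 0.010176141531228575 yaw -0.43999999999999995 len 0.10766918255869473 short 0.034308195938308556 origin [ 0.42349107 -0.12974459] grasp+9mm [ 0.43163384 -0.13357805]
t 25.35 tcp [ 0.4236 -0.1298  0.1083] yaw -0.387 g 0.5 q [-0.39  0.24  1.91 -0.    0.99 -1.58]
shift [-1.000e-04  1.223e-01  9.000e-04] turn [ 0.  -0.1  0.1]
```

The hex key mask fits: width 10.2, length 108, short arm 34 mm. Yaw is -0.44 and the origin (0.4235, -0.1297). I'll grip it 8 mm towards the corner, near its centre of mass.

```bash
python3 go.py 0.431 -0.133 -0.006 -0.44
```

```text
t 25.35 tcp [ 0.4236 -0.1298  0.1083] yaw -0.387 g 0.5 q [-0.39  0.24  1.91 -0.    0.99 -1.58]
shift [ 7.900e-03  1.143e-01 -1.000e-04] turn [0.  3.  0.1]
```

>>> {"op": "send_rows", "data": {"series": "0.008 0.04 0 0 3 0 0.35;0.008 0.08 0 0 3 0 0.35;0.008 0.1 0 0 3 0 0.35;0.008 0.11 0 0 3 0 0.35;0.008 0.114 0 0 3 0 0.35;0.008 0.114 0 0 3 0 0.35;0.008 0.114 0 0 3 0 0.35"}}

```text
time: 26.05
tcp_pos: [0.43, -0.132, -0.0048]
tool_rot: [0.69, -0.153, 0.155, -0.69]
force: [0.8, 0.8, 0.2]
gripper_width: 0.349
```

>>> {"op": "send_rows", "data": {"series": "0 0.002 0 0 0 0 0.35;0 0.004 0 0 0 0 0.35;0 0.004 0 0 0 0 0.35;0 0.004 0 0 0 0 0.35"}}

```text
time: 26.45
tcp_pos: [0.429, -0.1314, -0.0093]
tool_rot: [0.69, -0.154, 0.154, -0.69]
force: [0.1, -0.4, -0.3]
gripper_width: 0.353
```

No contact at -9 mm. I'll close here and see whether it holds.

>>> {"op": "send_rows", "data": {"series": "0 0.001 0 0 0 0 0.35;0 0.001 0 0 0 0 0;0 0.001 0 0 0 0 0;0 0.001 0 0 0 0 0;0 0.001 0 0 0 0 0;0 0.001 0 0 0 0 0"}}

```text
time: 27.05
tcp_pos: [0.4289, -0.1314, -0.0106]
tool_rot: [-0.69, 0.154, -0.154, 0.69]
force: [-0.4, 0.4, -0.2]
gripper_width: -0.003
```

It closed above the key, so the tips sit more than 20 mm behind TCP. Reopen and feel down further.

>>> {"op": "send_rows", "data": {"series": "0 0 0 0 0 0 0.35;0 0 0 0 0 0 0.35;0 0 0 0 0 0 0.35;0 0.003 0 0 0 0 0.35;0 0.005 0 0 0 0 0.35;0 0.007 0 0 0 0 0.35;0 0.007 0 0 0 0 0.35;0 0.007 0 0 0 0 0.35"}}

```text
time: 27.85
tcp_pos: [0.4288, -0.1314, -0.0177]
tool_rot: [-0.69, 0.154, -0.154, 0.69]
force: [0.0, 0.0, 0.7]
gripper_width: 0.35
```

>>> {"op": "send_rows", "data": {"series": "0 0.002 0 0 0 0 0.35;0 0.004 0 0 0 0 0.35;0 0.004 0 0 0 0 0.35;0 0.004 0 0 0 0 0.35"}}

```text
time: 28.25
tcp_pos: [0.4291, -0.1315, -0.0213]
tool_rot: [0.69, -0.154, 0.154, -0.69]
force: [-0.4, -0.2, 5.0]
gripper_width: 0.35
```

Contact (5 N) at -21 mm. The tips swing forward on closing, so I back off 3 mm and close.

>>> {"op": "send_rows", "data": {"series": "0 -0.003 0 0 0 0 0.35;0 -0.003 0 0 0 0 0.35;0 -0.003 0 0 0 0 0;0 -0.003 0 0 0 0 0;0 -0.003 0 0 0 0 0;0 -0.003 0 0 0 0 0;0 -0.003 0 0 0 0 0"}}

```text
time: 28.95
tcp_pos: [0.4289, -0.1314, -0.0184]
tool_rot: [0.69, -0.154, 0.154, -0.69]
force: [-0.6, 0.2, 5.2]
gripper_width: 0.092
```

>>> {"op": "send_rows", "data": {"series": "0 -0.04 0 0 0 0 0;0 -0.13 0 0 0 0 0;0 -0.13 0 0 0 0 0;0 -0.13 0 0 0 0 0;0 -0.13 0 0 0 0 0;0 -0.13 0 0 0 0 0"}}

```text
time: 29.55
tcp_pos: [0.4275, -0.1308, 0.1101]
tool_rot: [-0.69, 0.155, -0.153, 0.69]
force: [-0.0, 0.9, -1.2]
gripper_width: 0.094
```

```bash
python3 go.py 0.6186 0.2468 0.10 -1.595
```

```text
t 29.55 tcp [ 0.4275 -0.1308  0.1101] yaw -0.439 g 0.094 q [-0.39  0.24  1.9  -0.    1.   -1.52]
shift [0.0124 0.01   0.4231] turn [ 0.1 66.2 -0.1]
```

>>> {"op": "send_rows", "data": {"series": "0.012 0.01 0.423 0 66.2 0 0;0.012 0.01 0.423 0 66.2 0 0;0.012 0.01 0.423 0 66.2 0 0;0.012 0.01 0.423 0 66.2 0 0;0.012 0.01 0.423 0 66.2 0 0;0.012 0.01 0.423 0 66.2 0 0;0.012 0.01 0.423 0 66.2 0 0;0.012 0.01 0.423 0 66.2 0 0;0.012 0.01 0.423 0 66.2 0 0;0.012 0.01 0.423 0 66.2 0 0"}}

```text
time: 30.55
tcp_pos: [0.6212, 0.252, 0.0979]
tool_rot: [-0.495, 0.506, -0.504, 0.495]
force: [-0.0, -0.6, -0.1]
gripper_width: 0.089
```

>>> {"op": "send_rows", "data": {"series": "0 0 0 0 0 0 0;0 0 0 0 0 0 0"}}

```text
time: 30.75
tcp_pos: [0.6176, 0.2451, 0.099]
tool_rot: [-0.496, 0.506, -0.505, 0.492]
force: [-1.4, 0.2, -1.1]
gripper_width: 0.089
```

```bash
python3 go.py 0.6186 0.2468 -0.010 -1.595
python3 - <<'E'
from h import *
snap('wrist','w12')
E
```

```text
t 30.75 tcp [0.6176 0.2451 0.099 ] yaw -1.594 g 0.089 q [ 0.31  0.52  1.44 -0.    1.18  0.34]
shift [-0.002   0.109   0.0015] turn [0.3 0.1 0.1]
```

View pics/w12.png

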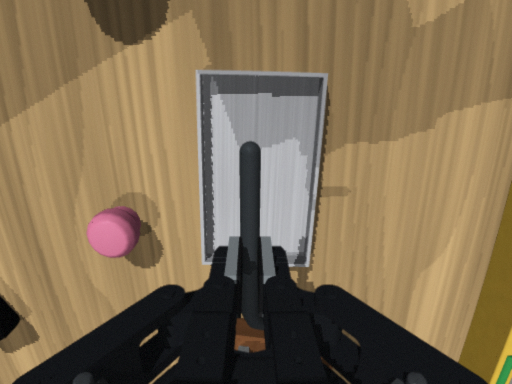

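The key is held along the pan's length, at (250,145)-(255,325). Lowering now.

>>> {"op": "send_rows", "data": {"series": "0 0.05 0.001 0 0 0 0;0 0.085 0.001 0 0 0 0;0 0.105 0.001 0 0 0 0;0 0.11 0.001 0 0 0 0;0 0.111 0.001 0 0 0 0;0 0.111 0.001 0 0 0 0;0 0.111 0.001 0 0 0 0"}}

```text
time: 31.5
tcp_pos: [0.622, 0.2464, -0.0077]
tool_rot: [0.493, -0.505, 0.507, -0.495]
force: [-0.3, 1.2, -0.5]
gripper_width: 0.094
```

>>> {"op": "send_rows", "data": {"series": "0 0.001 0 0 0 0 0;0 0.002 0 0 0 0 0;0 0.003 0 0 0 0 0;0 0.003 0 0 0 0 0;0 0.003 0 0 0 0 0"}}

```text
time: 32.0
tcp_pos: [0.6205, 0.2464, -0.0127]
tool_rot: [-0.494, 0.506, -0.506, 0.494]
force: [-0.0, 0.7, -0.7]
gripper_width: 0.091
```

>>> {"op": "send_rows", "data": {"series": "0 0.001 0 0 0 0 0;0 0.002 0 0 0 0 0;0 0.003 0 0 0 0 0;0 0.003 0 0 0 0 0;0 0.003 0 0 0 0 0"}}

```text
time: 32.5
tcp_pos: [0.6206, 0.2463, -0.0154]
tool_rot: [0.494, -0.506, 0.506, -0.494]
force: [-0.9, 0.1, 1.9]
gripper_width: 0.089
```

Down on the pan floor: 1.9 N at -15.4 mm, as predicted. Release, retreat and check.

>>> {"op": "send_rows", "data": {"series": "0 0 0 0 0 0 0.28;0 0 0 0 0 0 0.28;0 0 0 0 0 0 0.28;0 -0.02 0 0 0 0 0.28;0 -0.06 0 0 0 0 0.28;0 -0.11 0 0 0 0 0.28;0 -0.15 0 0 0 0 0.28;0 -0.15 0 0 0 0 0.28"}}

```text
time: 33.3
tcp_pos: [0.6255, 0.248, 0.142]
tool_rot: [0.49, -0.504, 0.508, -0.498]
force: [-0.0, 0.6, 0.5]
gripper_width: 0.277
```

>>> {"op": "send_rows", "data": {"series": "0 -0.05 0.1 0 0 0 0.28;0 -0.05 0.1 0 0 0 0.28;0 -0.05 0.1 0 0 0 0.28;0 -0.05 0.2 0 0 0 0.28;0 -0.05 0.2 0 0 0 0.28;0 -0.05 0.2 0 0 0 0.28;0 -0.05 0.2 0 0 0 0.28"}}

```text
time: 34.0
tcp_pos: [0.8207, 0.2409, 0.1804]
tool_rot: [-0.495, 0.507, -0.505, 0.492]
force: [-1.0, 0.3, 0.1]
gripper_width: 0.283
```

Run:
```python
from h import *
snap('top','top9'); snap('scene','scene9'); print(observe()['time'],observe()['tcp_pos'])
a=cv2.resize(cv2.imread('pics/top9.png')[80:200,130:390],None,fx=3,fy=3,interpolation=3)
b=cv2.imread('pics/scene9.png')[130:330,100:310]; b=cv2.resize(b,None,fx=2.9,fy=1.2*1,interpolation=3)
b=cv2.resize(cv2.imread('pics/scene9.png')[135:325,100:360],None,fx=1.26,fy=1.26,interpolation=3)
o=np.zeros((600,780,3),np.uint8); o[:360]=a; o[360:360+b.shape[0],:b.shape[1]]=b[:240]
o=cv2.convertScaleAbs(o,alpha=1.4,beta=10); cv2.imwrite('pics/end.png',o)
```

```text
34.1 [0.81932428 0.24163841 0.18336567]
```

View pics/end.png

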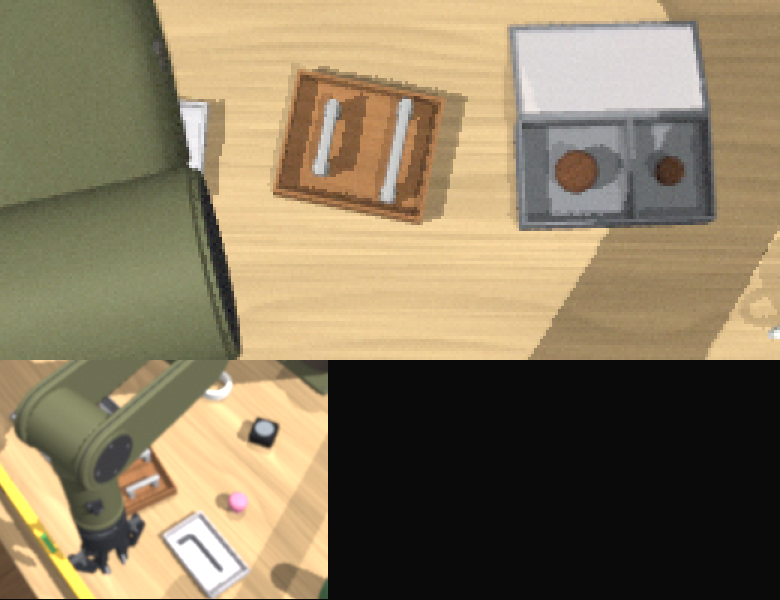

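The final view shows both pulls standing apart in the tray (327,138) and (397,150), and both knobs upright in their bays (576,171) and (669,170). The key lies flat inside the pan (scene inset (205,548)), and the arm is clear. Handing in.

```bash
python3 -c "
from plant import workorder; print(workorder.job_done())"
```

```text
the job is handed in; nothing more can be done
None
```

All five fittings are sorted and the job was handed in at about 34 s; it gives no verdict. In the final top and scene views:
- **Knobs:** the large one stands in the wide bay and the small one in the narrow bay.
- **Pulls:** both stand side by side in the tray.
- **Hex key:** the dark one lies inside the pan.
- **Clearance:** the arm was clear of everything. I never sent it near the mug or the jar, but I did not measure their positions again at the end.

**What disagreed:** the fingertips really sit about 20 to 30 mm further back than the interface states. Because of that, the first grasp of the short pull and the first grasp of the hex key closed on nothing, without moving anything. I corrected the offset from the pictures and by feeling for contact.

**Set-down checks:** the large knob, small knob, long pull and key were lowered until the force reading showed floor contact (2 to 11 N). The short pull was set down by height alone, about 0.5 mm above the floor. Picture count was 17, three past the budget of 14.

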